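# Nest the rinsed cup and pen the stack with the rack stop

## Robot

A 6-joint arm with a two-finger parallel gripper is mounted at the origin on the work surface. World frame = base frame: x ahead of the robot, y to its left, z up, the work surface at z = 0. Lengths are in m, angles in rad, forces in N, time in s.
With the tool pointing down it reaches from about 0.375 to 0.975 m from the base axis. Payload 3.8 kg.
Tool frame: the origin (TCP) lies midway between the tips of the shut fingers; the grasp point (between the pads) lies 19 mm behind it; z points along the fingers, y is the line along which they close (so a half turn about z gives the same grasp; the last joint's range is limited). The gripper opens to 85 mm and grips with 20 to 120 N. Pads are 22 mm wide; open, the fingers measure 114 mm over their backs; the gripper's body (76 mm by 85 mm) begins 54 mm behind the grasp point. The pads swing forward as they close: fully open they stand 13 mm farther back than shut.
Start: joints at [-1.255, 0.264, 1.604, -0, 1.274, -0.037], TCP at [0.233, -0.633, 0.231] pointing down, gripper open.
Joint ranges: [-2.63, 2.63], [-0.94, 2.18], [0.31, 2.57], [-1.31, 4.45], [0, 2.66], [-2.55, 2.55]. Speed limits (rad/s): [2.57, 2.57, 3.14, 3.14, 3.14, 3.14].

## Interface

Orientations are given as a unit quaternion [x, y, z, w].
In Python, from station import state, optics, env, spotter gives the robot as it stands.
- The arm moves only by the tool arm_command, never from a script. Its argument "deltas" is a list of rows, each a list of 4 numbers: the shift along the tool's x, y, z in m, then the turn about the tool's z in rad. A call has 1 to 20 rows; each row shifts and turns the commanded pose from where the row before left it, along the tool's axes as they then stand; what a row does not reach is not made up. A row lasts 1/8 s, in which the tool goes at most 62.5 mm and 10.7 degrees, less where a joint would pass 70% of its speed; a pose out of reach is approached as far as the arm can. A call with a gripper value outside its range is refused whole. "claw" is the opening, from -1 (shut) to 1 (fully open), set as the call begins (left out, the last holds). The fingers move at their own pace and stop on an object; "squeeze" is the grip in N (left out, the last holds). Time passes only in rows, so rows that do not move let the fingers close. It gives the time, the measured TCP pose, the force, the opening and the grip force at its end, in the units of the state.
- state(): the state, without advancing time (a new reading comes with each control period).
- optics.capture(name): name is "side" or "top" or "wrist"; returns a dict with "image" (420x560x3 uint8, red, green, blue), "vfov" (degrees; the focal length in pixels is half the picture's height over the tangent of half this angle, whatever the lens; pixels are square), "cx", "cy" (the principal point, pixels), "extrinsics" (4x4, takes a point from camera to world coordinates). Camera axes: x right, y down, z forward; pixel columns grow to the right and rows downward; lengths in m; the calibration is good to about 2 mm. The wrist camera is an equidistant fisheye: a pixel r from the principal point sees the ray r / f radians off the axis. A picture is of the moment at which its call begins. There is no depth.
- env.finish_job(): hands the job in; it is judged then, once.
Trained networks look in a picture, given as the dict that the camera call returned (one of the last four; its "shot" number tells which), for a name from the list of things; names that differ only in an ending like _2 or _b are one class to them, and where a whole thing is asked for, a point or a joint stands for the part that bears it (a point fixed in the world has none). Each returns a list of dicts, best first, with "confidence" (0 to 1); they miss things now and then, are a little off and sometimes report something else, mostly with a low value. They report only what shows in the picture. A call takes as long as a camera call. They do not tell look-alikes from the thing itself.
- spotter.boxes_of(picture, name): "point" ([x, y, z] in m, in world coordinates, good to about 4 mm: the middle of the surface that is visible of it).
- spotter.silhouettes(picture, name): "pixels" (420x560 bool, what is visible of it).
The state is a dict: "t": time; "joint_pos": joint angles; "joint_vel": joint speeds; "tau": joint torques, N m; "ee_pos": TCP position; "orientation": TCP orientation; "contact_force": force on the tool from outside, world axes, zero at the start; "torque": the same for the moment, N m; "opening": opening from 0.0 (shut) to 1.0 (fully open); "grip_force": force on a finger pad.
Only numpy, scipy, OpenCV 4.12 (cv2) and the standard library are available. Lean on these libraries where they do the work, as an engineer would, in place of code of your own. Each camera call takes 0.05 s, during which the arm holds its last target. There are 200 camera calls.

## Task

Put the loose upside-down blue cup over the matching tapered cup that stands upside down on the slatted rack, so that the two nest fully; the straight-sided blue beaker will not nest, so leave it where it is. Then lift the red stop out of its notches, shift it one notch towards the stacked cups and let it drop fully down into that pair of notches, so that the stack is penned in. Do not knock over or push away the beaker, the soap dispenser or the S-hook, and leave the stack standing in its bay.

Things in the scene. Friction and masses are not known exactly. Their poses are not given: they have to be found in the camera images.
- rack: Fixed slatted rack, slats 188 x 370 mm, top z 20. Origin: footprint centre at bench level; y along the rails, x across. White rails 12 mm thick at x = +-66, top z 66; in each, notches at y = -100, -50, 0, 50, 100 mm: 10 mm wide, floor z 50 (16 deep), mouths rounded 5 mm. rack_cup stands between the rails near y = +115 or -115, soap at the other (varies). End boards at y = +-176, top z 50
- stop: Red loose stop, 0.12 kg: cross bar in both rails' notches, at the start the middle pair (y = 0). Origin: middle of the bar's underside, which rests on the notch floors (rack z 50). Axes as the rack's. Bar 170 x 6 mm (x, y), z 0 to 40; fence 108 x 6 mm hangs between the rails to z -12; central grip tab 24 x 14 mm (x, y), z 40 to 85. Must rise over 16 mm to clear the teeth
- blue_cup: The loose tapered blue plastic cup to move, 60 g, upside down on the bench. Origin: centre of the mouth, underneath; z up. Outside diameter 80 mm at the mouth (z 0), evenly down to 52 mm at the closed top (z 80); wall 3, closed end 22 mm thick: fully nested over a like cup it sits 22 mm higher than that cup, 1 mm side play
- rack_cup: Tapered blue plastic cup of the same kind and size as blue_cup, about 60 g, loose, standing upside down on the rack's slats at rack y near +115 or -115 mm. Origin: centre of the mouth, which is underneath; z up. It stays in its bay.
- beaker: Straight-sided blue plastic beaker, about 60 g, upside down on the bench; outside diameter 60 mm, 80 mm tall, inside 54 mm, so it will not go over a tapered cup. Origin: centre of its underside. Leave alone.
- soap: Clear push-pump soap dispenser with a green band and white pump, 56 mm diameter, 150 mm tall, about 0.3 kg, standing on the rack's slats on the other side of the stop from rack_cup. Origin: centre of its underside. Leave alone.
- s_hook: Stainless steel S-hook lying flat on the bench, about 80 mm long, 6 mm thick. Origin: its centre, at bench level. Leave alone.
Mind the look-alikes: they are no part of the job. Of the things like the stop, leave any that is pink; of the rest the larger one is meant. Leave any brown or yellow look-alike of the blue_cup alone.

How it is judged:
On the way, in this order (a step that is already met when the one before it is completed fails the run):
1. the loose cup is nested fully over the rack cup and let go (horizontal distance between blue_cup and rack_cup below 0.006 m and z of blue_cup in the frame of rack_cup between 0.018 and 0.027 m and angle between each of blue_cup, rack_cup's own z axis and vertical below 0.09 rad and z of rack_cup in the frame of rack between 0.015 and 0.025 m and x of rack_cup in the frame of rack between -0.03 and 0.03 m and (y of rack_cup in the frame of rack between 0.085 and 0.145 m or y of rack_cup in the frame of rack between -0.145 and -0.085 m) and contact force between the fingers and blue_cup below 0.1 N), for 0.2 s.
2. the stop is lifted clear of its notches (z of stop in the frame of rack above 0.064 m), for 0.1 s.
3. the stop is down in the next pair of notches towards the cups (((y of rack_cup in the frame of rack above 0.075 m and y of stop in the frame of rack between 0.0455 and 0.0545 m) or (y of rack_cup in the frame of rack below -0.075 m and y of stop in the frame of rack between -0.0545 and -0.0455 m)) and z of stop in the frame of rack between 0.046 and 0.054 m and x of stop in the frame of rack between -0.012 and 0.012 m and angle between the x axis of stop and the x axis of rack, either way round below 0.08 rad and angle between stop's own z axis and vertical below 0.08 rad), for 0.2 s.
At the end, for the whole second after the job is handed in: blue_cup nested on rack_cup (centres within 6 mm, 18-27 mm up, within 5 deg); rack_cup in its bay on the slats, rack |y| 85-145, |x| < 30 mm; stop in the notches 50 mm from middle on the cups' side (y 4.5, x 12, z 4 mm, 0.08 rad); all released, at rest (all of step 1 and all of step 3 and linear speed of each of blue_cup, rack_cup, stop below 0.02 m/s and contact force between the fingers and stop below 0.1 N); the robot touches nothing.
It fails at once if the beaker pushed away or tipped (distance of beaker from where it was at the start of the episode above 0.025 m or angle between beaker's own z axis and vertical above 0.35 rad).
It fails at once if the soap dispenser pushed away or tipped (distance of soap from where it was at the start of the episode above 0.025 m or angle between soap's own z axis and vertical above 0.35 rad).
It fails at once if the S-hook pushed away or tipped (distance of s_hook from where it was at the start of the episode above 0.025 m or angle between s_hook's own z axis and vertical above 0.35 rad).
It also fails if it takes over 53 s, if anything falls off the work surface, if the arm or the gripper's body presses on something with over 40 N, if the wrist force passes 120 N, or if a joint passes its speed limit or range.

## Working session

There is one attempt and no reset: what is moved stays moved. The work goes in short steps, Python scripts to look and compute and a tool call to move; the robot and the scene stay as the last step left them, time stands still between calls to the robot, and variables do not carry over. Pictures are saved under pics/ and viewed, at most 10 in all, crops included, and the job is handed in when it is done.

Besides the shell and the picture viewer there is one more tool, called after "Call:" by a JSON object that holds its "method" and its "body". arm_command: Moves the arm, as the interface text tells. Its arguments: {"type":"object","properties":{"deltas":{"type":"array","items":{"type":"array","items":{"type":"number"}}},"claw":{"type":"number"},"squeeze":{"type":"number"}},"required":["deltas"]}

```bash
mkdir -p pics; cat > h.py <<'E'
import numpy as np, cv2
from station import state, optics, env, spotter
def f(p): return p["image"].shape[0]/2/np.tan(np.radians(p["vfov"]/2))
def ray(p,u,v,wrist=False):
    a=np.array([u-p["cx"],v-p["cy"]],float)/f(p)
    if wrist:
        r=np.linalg.norm(a); d=np.array([*(a/max(r,1e-9)*np.sin(r)),np.cos(r)])
    else: d=np.array([*a,1.])
    E=np.array(p["extrinsics"]); d=E[:3,:3]@d
    return E[:3,3],d/np.linalg.norm(d)
def atz(p,u,v,z,wrist=False):
    o,d=ray(p,u,v,wrist); return o+d*(z-o[2])/d[2]
def proj(p,X,wrist=False):
    E=np.array(p["extrinsics"]); c=E[:3,:3].T@(np.array(X)-E[:3,3])
    if wrist:
        r=np.hypot(c[0],c[1]); a=c[:2]/max(r,1e-9)*np.arctan2(r,c[2])
    else: a=c[:2]/c[2]
    return a*f(p)+[p["cx"],p["cy"]]
def tri(rays):
    A=0;b=0
    for o,d in rays:
        M=np.eye(3)-np.outer(d,d);A=A+M;b=b+M@o
    return np.linalg.solve(A,b)
def save(p,n): cv2.imwrite("pics/"+n,cv2.cvtColor(p["image"],cv2.COLOR_RGB2BGR))
E
python3 - <<'E'
from h import *
s=state();print(s)
ps={}
for n in("top","side"):
    p=optics.capture(n);ps[n]=p;save(p,n+"0.png");print(n,np.round(p["extrinsics"],3).tolist(),p["vfov"])
    for k in("rack","stop","blue_cup","beaker","soap","s_hook"):
        for r in spotter.boxes_of(p,k)[:5]:
            print(n,k,np.round(r["point"],3),round(r["confidence"],2),proj(p,r["point"]).round())
cv2.imwrite("pics/both.png",cv2.cvtColor(cv2.resize(np.hstack([ps["top"]["image"],ps["side"]["image"]]),(800,300)),cv2.COLOR_RGB2BGR))
E
```

```text
{'t': 0.0, 'joint_pos': array([-1.25489243e+00,  2.64771894e-01,  1.60536325e+00, -1.90631764e-05,
        1.27367671e+00, -3.68878246e-02]), 'joint_vel': array([ 1.37520662e-03,  1.20213676e-03, -4.66013420e-04, -4.93007301e-05,
       -1.18474068e-03,  1.25860936e-04]), 'tau': array([-2.73075551e-03, -5.15118277e+01, -3.67310464e+01, -2.45432684e-04,
        1.28456918e-02,  2.17165656e-06]), 'ee_pos': array([ 0.23300211, -0.63274508,  0.22995519]), 'orientation': array([ 9.84481452e-01,  1.75485157e-01, -1.63318629e-04, -1.09755151e-03]), 'contact_force': array([-0.3384183 ,  0.44134106, -0.87730825]), 'torque': array([-0.01012466, -0.00910719,  0.02544714]), 'grip_force': 0.0, 'opening': 1.0034403371144007}
top [[-0.019, -0.997, 0.075, 0.542], [-1.0, 0.019, -0.007, -0.05], [0.006, -0.075, -0.997, 0.983], [0.0, 0.0, 0.0, 1.0]] 53.8646073940554
top rack [0.546 0.102 0.02 ] 0.72 [204. 241.]
top rack [0.549 0.112 0.091] 0.46 [194. 240.]
top stop [0.547 0.109 0.093] 0.92 [195. 240.]
top stop [ 0.812 -0.084  0.053] 0.76 [282. 123.]
top stop [ 0.432 -0.229  0.08 ] 0.74 [353. 291.]
top s
[... 435 characters left out ...]
 [-0.525, 0.633, -0.57, 0.572], [0.001, -0.669, -0.743, 0.894], [0.0, 0.0, 0.0, 1.0]] 43.19118318982334
side rack [0.52  0.149 0.016] 0.7 [261. 310.]
side rack [0.551 0.246 0.079] 0.7 [213. 325.]
side stop [ 0.803 -0.073  0.055] 0.77 [210. 171.]
side stop [0.782 0.085 0.024] 0.72 [174. 229.]
side stop [0.538 0.125 0.08 ] 0.6 [259. 278.]
side blue_cup [ 0.752 -0.232  0.048] 0.66 [267. 142.]
side blue_cup [ 0.597 -0.212  0.048] 0.62 [319. 170.]
side blue_cup [ 0.49  -0.325  0.053] 0.59 [383. 157.]
side beaker [ 0.42  -0.209  0.068] 0.64 [391. 194.]
side soap [0.509 0.011 0.112] 0.62 [304. 232.]
side s_hook [ 0.558 -0.411  0.002] 0.63 [370. 142.]
side s_hook [0.551 0.243 0.077] 0.39 [215. 324.]
```

View pics/top0.png

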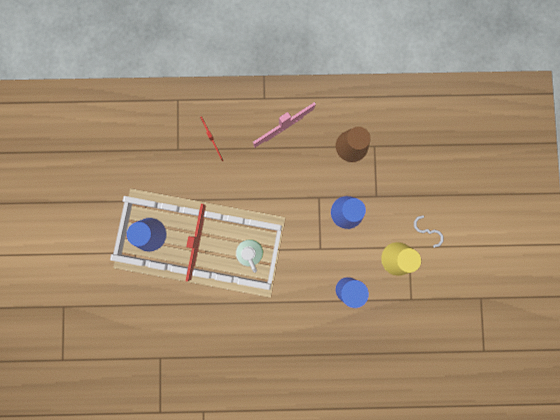

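View pics/side0.png

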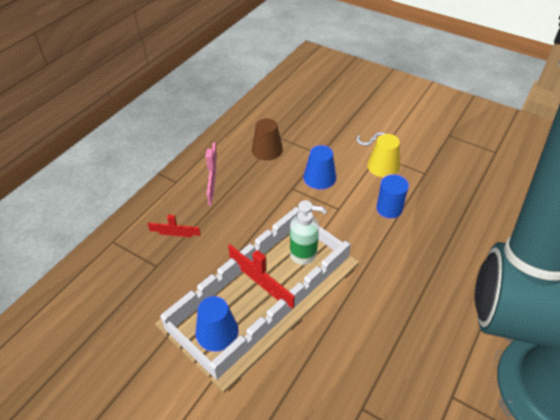

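The views show the following:
- **Cup candidates (top view):** tapered blue cup at (348,212), narrow top and wide mouth, also at (320,167) in side. The straight blue beaker is at (352,293), with the brown cup at (353,144) and the yellow cup at (400,258). The rack cup is at (146,234). I choose (348,212).
- **Stop candidates (top view):** large red stop in the rack at (195,240), small red one at (211,138), pink one at (285,122). I choose (195,240).

Next I fit the models to the masks in both views and take one close crop to check.

```bash
cat > fit.py <<'E'
from h import *
from scipy.optimize import minimize
TH=np.linspace(0,2*np.pi,40,endpoint=False); C=np.c_[np.cos(TH),np.sin(TH)]
def cone(x,y,z): return [np.r_[np.c_[C*.04,0*TH],np.c_[C*.026,0*TH+.08]]+[x,y,z]]
def box(a,b): return np.array([[x,y,z] for x in(a[0],b[0]) for y in(a[1],b[1]) for z in(a[2],b[2])])
SB=[box((-.085,-.003,0),(.085,.003,.04)),box((-.054,-.003,-.012),(.054,.003,0)),box((-.012,-.007,.04),(.012,.007,.085))]
def stopm(x,y,z,w):
    R=np.array([[np.cos(w),-np.sin(w),0],[np.sin(w),np.cos(w),0],[0,0,1]])
    return [b@R.T+[x,y,z] for b in SB]
def render(p,parts,wrist=False,S=4):
    m=np.zeros((420*S,560*S),np.uint8)
    for P in parts:
        q=np.array([proj(p,X,wrist) for X in P])
        cv2.fillConvexPoly(m,cv2.convexHull(np.round((q+.5)*S).astype(np.int32)),255)
    return cv2.resize(m,(560,420),interpolation=cv2.INTER_AREA)/255.
def cmask(p,kind,near):
    h=cv2.cvtColor(p["image"],cv2.COLOR_RGB2HSV); H,S,V=h[...,0],h[...,1],h[...,2]
    m=((H>105)&(H<130)&(S>150)) if kind=="blue" else (((H<6)|(H>172))&(S>190))
    n,l,st,ce=cv2.connectedComponentsWithStats(m.astype(np.uint8),connectivity=8)
    i=min([i for i in range(1,n) if st[i,4]>60],key=lambda i:np.hypot(*(ce[i]-near)))
    return (l==i).astype(float)
def fit(views,model,x0,step):
    def cost(x): return sum(np.abs(render(p,model(*x),w)-m)[ok].sum() if ok is not None else np.abs(render(p,model(*x),w)-m).sum() for p,m,w,ok in views)
    x0=np.array(x0,float)
    for _ in range(2):
        sim=np.vstack([x0]+[x0+np.eye(len(x0))[i]*step[i] for i in range(len(x0))])
        r=minimize(cost,x0,method="Nelder-Mead",options=dict(initial_simplex=sim,xatol=1e-4,fatol=.5,maxiter=150)); x0=r.x
    return r.x,r.fun,[m.sum() for _,m,_,_ in views]
E
python3 - <<'E'
from fit import *
t=optics.capture("top"); s=optics.capture("side")
c=[.012]*3
for nm,k,a,b,mod,x0,st in [("cup","blue",(348,212),(320,167),cone,(.6,-.21,.0),c),("rackcup","blue",(146,234),(215,324),cone,(.565,.22,.02),c),("stop","red",(195,240),(259,278),stopm,(.547,.109,.05,.15),c+[.1])]:
    va=(t,cmask(t,k,a),False,None);vb=(s,cmask(s,k,b),False,None)
    for v in([va,vb],[va],[vb]):
        print(nm,fit(v,mod if len(v)==2 else mod,x0,st))
i=t["image"][150:310,90:460]
cv2.imwrite("pics/crop.png",cv2.cvtColor(cv2.resize(i,None,fx=2.1,fy=2.1,interpolation=cv2.INTER_CUBIC),cv2.COLOR_RGB2BGR))
E
```

```text
Traceback (most recent call last):
  File "fit.py", line 20, in cmask
    i=min([i for i in range(1,n) if st[i,4]>60],key=lambda i:np.hypot(*(ce[i]-near)))
ValueError: min() iterable argument is empty
```

```bash
python3 - <<'E'
from h import *
i=cv2.imread("pics/top0.png");h=cv2.cvtColor(i,cv2.COLOR_BGR2HSV)
for u,v in((348,212),(146,234),(352,293),(200,225),(192,243)):print(i[v,u],h[v,u])
i=cv2.imread("pics/side0.png");h=cv2.cvtColor(i,cv2.COLOR_BGR2HSV)
for u,v in((320,167),(215,324),(265,275)):print(i[v,u],h[v,u])
E
```

```text
[206 125  89] [111 145 206]
[205 125  93] [111 139 205]
[207 129  94] [111 139 207]
[ 58  70 110] [  7 121 110]
[ 86  94 200] [  2 145 200]
[204  95  42] [110 203 204]
[188  86  37] [110 205 188]
[ 38  41 216] [  1 210 216]
```

```bash
python3 - <<'E'
s=open("fit.py").read()
a=s.index("    h=cv2.cvtColor(p");b=s.index("    n,l,st,ce")
s=s[:a]+'''    R,G,B=[p["image"][...,i].astype(float) for i in range(3)]
    m=(B>1.3*G)&(B>1.5*R) if kind=="blue" else R>1.75*np.maximum(G,B)
'''+s[b:]
open("fit.py","w").write(s)
E
cat > m1.py <<'E'
from fit import *
t=optics.capture("top"); s=optics.capture("side")
c=[.012]*3
dbg={"t":t["image"].copy(),"s":s["image"].copy()}
for nm,k,a,b,mod,x0,st in [("cup","blue",(348,212),(320,167),cone,(.6,-.21,.0),c),("rackcup","blue",(146,234),(215,324),cone,(.565,.22,.02),c),("stop","red",(195,240),(259,278),stopm,(.547,.109,.05,.15),c+[.1])]:
    va=(t,cmask(t,k,a),False,None);vb=(s,cmask(s,k,b),False,None)
    for v in([va,vb],[va],[vb]):
        r=fit(v,mod,x0,st);print(nm,r[0].round(4),r[1].round(),r[2])
        if len(v)==2:
            for q,(p,m,_,_) in zip("ts",v):
                for mm,col in((m,(255,255,0)),(render(p,mod(*r[0])),(0,255,0))):
                    cn,_=cv2.findContours((mm>.5).astype(np.uint8),0,1);cv2.drawContours(dbg[q],cn,-1,col,1)
A=cv2.resize(dbg["t"][170:310,100:390],(790,381),interpolation=cv2.INTER_CUBIC)
B=cv2.resize(dbg["s"][130:370,130:410],(245,210),interpolation=cv2.INTER_CUBIC)
cv2.imwrite("pics/crop.png",cv2.cvtColor(A,cv2.COLOR_RGB2BGR));cv2.imwrite("pics/crops.png",cv2.cvtColor(cv2.resize(dbg["s"][130:370,130:410],(686,588)),cv2.COLOR_RGB2BGR))
E
python3 m1.py
```

```text
cup [ 0.6087 -0.2366 -0.0026] 140.0 [np.float64(856.0), np.float64(1106.0)]
cup [ 0.6117 -0.2425 -0.0371] 28.0 [np.float64(856.0)]
cup [ 0.6205 -0.2608 -0.0269] 34.0 [np.float64(1106.0)]
rackcup [0.5648 0.2297 0.0183] 361.0 [np.float64(819.0), np.float64(1806.0)]
rackcup [ 0.5654  0.2458 -0.0306] 179.0 [np.float64(819.0)]
rackcup [ 0.5754  0.2197 -0.005 ] 56.0 [np.float64(1806.0)]
stop [ 0.5448  0.1131  0.05   -0.2112] 471.0 [np.float64(258.0), np.float64(1271.0)]
stop [ 0.545   0.1167  0.0349 -0.2063] 316.0 [np.float64(258.0)]
stop [ 0.5404  0.1197  0.0623 -0.2186] 166.0 [np.float64(1271.0)]
```

View pics/crop.png

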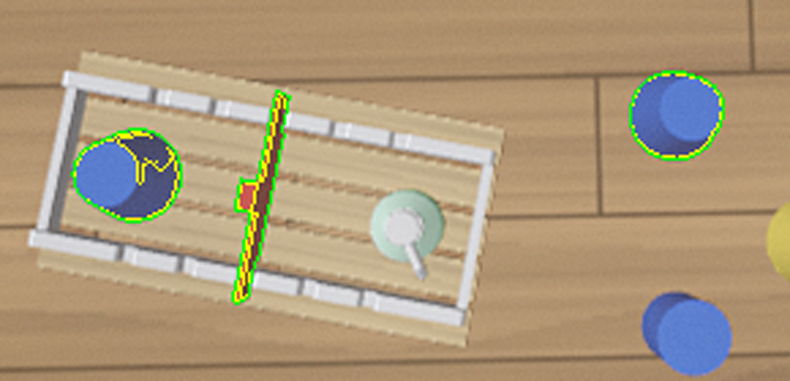

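The crop confirms the choice. The outlined blue cup at crop (677,115) is tapered and matches the cone model, while the beaker at (687,335) is straight. The red bar with its tab at (250,195) is in the rack with the cup to its left. The fitted heights are -3, 18 and 50 mm against 0, 20 and 50 expected, so I am moving over the cup.

Call:
{"method": "arm_command", "body": {"deltas": [[0.035,-0.01725,0,0],[0.035,-0.01725,0,0],[0.035,-0.01725,0,0],[0.035,-0.01725,0,0],[0.035,-0.01725,0,0],[0.035,-0.01725,0,0],[0.035,-0.01725,0,0],[0.035,-0.01725,0,0],[0.035,-0.01725,0,0],[0.035,-0.01725,0,0],[0.035,-0.01725,0,0],[0.035,-0.01725,0,0],[0.035,-0.01725,0,0],[0.035,-0.01725,0,0],[0,0,0,-0.168],[0,0,0,-0.168],[0,0,0,-0.168],[0,0,0,-0.168],[0,0,0,-0.168],[0,0,0,-0.168]], "claw": 1}}

```text
t: 3.4
ee_pos: [0.6096, -0.2375, 0.2313]
orientation: [0.776, 0.631, -0.0, 0.0]
contact_force: [0.4, 0.1, -0.0]
opening: 0.996
grip_force: 0.0
```

```bash
cat > w.py <<'E'
from fit import *
import sys
w=optics.capture("wrist");save(w,sys.argv[1])
s=state();q=s["orientation"]
print("t",s["t"],"pos",s["ee_pos"].round(4),"yawx",2*np.arctan2(q[1],q[0]),"tilt",q[2:].round(4),"F",s["contact_force"].round(2),"open",s["opening"],s["grip_force"])
print(np.round(w["extrinsics"],3).tolist(),w["vfov"],w["cx"],w["cy"])
for a in sys.argv[2:]:
    k,X=a.split(":");X=list(map(float,X.split(",")))
    mod=cone if k=="blue" else stopm
    n=proj(w,[X[0],X[1],X[2]+.05],True); print("pred px",n.round())
    try:
        m=cmask(w,k,n)
        fx=lambda x,y,*r:mod(x,y,X[2],*(r or ()))
        r=fit([(w,m,True,None)],fx,X[:2]+X[3:],[.01,.01]+([.05] if len(X)>3 else []));print(k,r[0].round(4),r[1],r[2])
    except Exception as e: print(e)
E
python3 w.py w1.png blue:0.609,-0.237,0
```

```text
t 3.45 pos [ 0.6096 -0.2375  0.2313] yawx 1.3711800763981226 tilt [0.     0.0001] F [ 0.22 -0.54 -1.49] open 1.002826652408841 0.0
[[0.979, -0.193, -0.059, 0.624], [-0.202, -0.937, -0.285, -0.165], [-0.001, 0.291, -0.957, 0.374], [0.0, 0.0, 0.0, 1.0]] 65.70646984690485 275.32496645458957 210.3657608440859
pred px [276. 187.]
blue [ 0.6073 -0.2336] 114.1764705882353 [np.float64(3945.0)]
```

View pics/w1.png

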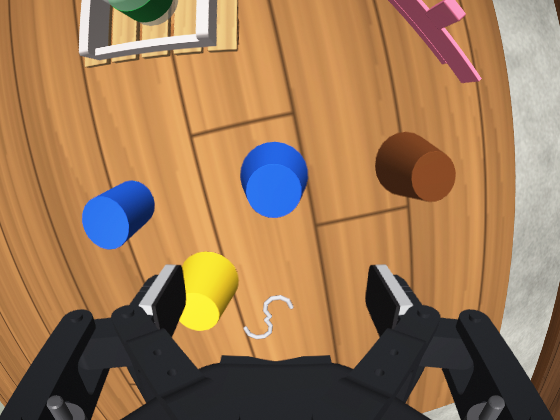

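The wrist view shows the cup at (274,185), and its fit agrees with the two-view fit within 3 mm. Descending to grasp.

Call:
{"method": "arm_command", "body": {"deltas": [[0.002,-0.0025,0.035,0],[0,0,0.035,0],[0,0,0.035,0],[0,0,0.035,0],[0,0,0.03,0],[0,0,0.015,0],[0,0,0.011,0],[0,0,0,0]]}}

```text
t: 4.45
ee_pos: [0.6075, -0.235, 0.0351]
orientation: [0.777, 0.629, -0.0, -0.0]
contact_force: [0.3, -0.3, -0.6]
opening: 1.0
grip_force: 0.0
```

Call:
{"method": "arm_command", "body": {"deltas": [[0,0,0,0],[0,0,0,0],[0,0,0,0],[0,0,0,0],[0,0,0,0],[0,0,0,0]], "claw": -1, "squeeze": 30}}

```text
t: 5.2
ee_pos: [0.6085, -0.2354, 0.0375]
orientation: [0.777, 0.629, 0.0, 0.001]
contact_force: [-2.1, 1.0, 5.7]
opening: 0.733
grip_force: 32.0
```

Call:
{"method": "arm_command", "body": {"deltas": [[0,0,-0.02,0],[0,0,-0.035,0],[0,0,-0.04,0],[0,0,-0.04,0],[0,0,-0.04,0],[0,0,-0.035,0],[0.0336,-0.0077,0,0],[0.0336,-0.0077,0,0],[0.0336,-0.0077,0,0],[0.0336,-0.0077,0,0],[0.0336,-0.0077,0,0],[0.0336,-0.0077,0,0],[0.0336,-0.0077,0,0],[0.0336,-0.0077,0,0],[0.0336,-0.0077,0,0],[0.0336,-0.0077,0,0],[0,0,0,0],[0,0,0,0]]}}

```text
t: 7.45
ee_pos: [0.6025, 0.1094, 0.2463]
orientation: [0.777, 0.629, 0.0, 0.001]
contact_force: [1.5, -0.4, -0.8]
opening: 0.731
grip_force: 32.6
```

```bash
python3 w.py w2.png blue:0.565,0.2297,0.02 red:0.545,0.113,0.05,-0.21 && python3 - <<'E'
from fit import *
s=optics.capture("side");t=optics.capture("top")
im=np.hstack([cv2.imread("pics/w2.png"),cv2.cvtColor(s["image"],cv2.COLOR_RGB2BGR)])
cv2.imwrite("pics/w2s.png",cv2.resize(im,(800,300),interpolation=cv2.INTER_AREA))
E
```

```text
t 7.5 pos [0.6025 0.109  0.2461] yawx 1.3605119420331735 tilt [0.0003 0.0005] F [-0.    0.55  0.01] open 0.7246335058421737 32.61659260606393
[[0.978, -0.198, -0.059, 0.617], [-0.207, -0.936, -0.285, 0.182], [0.001, 0.291, -0.957, 0.389], [0.0, 0.0, 0.0, 1.0]] 65.70646984690485 275.32496645458957 210.3657608440859
pred px [213.  80.]
blue [0.563  0.2321] 131.3607843137255 [np.float64(4198.0)]
pred px [215. 205.]
red [ 0.5362  0.1174 -0.1827] 1517.2274509803922 [np.float64(1795.0)]
```

View pics/w2s.png

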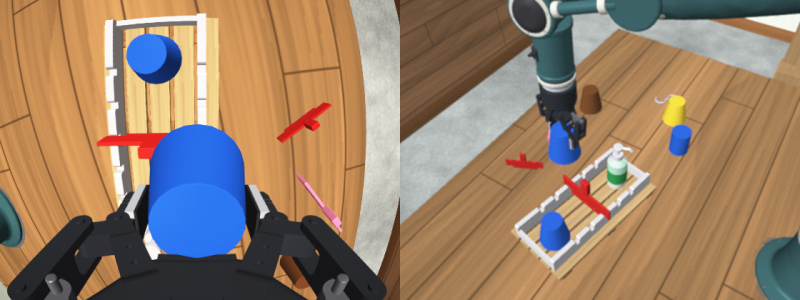

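The wrist view shows the rack cup at (216,80) full scale, and the cup is held upright. Both methods give the same cup-to-rack-cup vector, about (-44, 466) mm. Moving over it and starting down.

Call:
{"method": "arm_command", "body": {"deltas": [[0.0278,-0.0159,0,0],[0.0278,-0.0159,0,0],[0.0278,-0.0159,0,0],[0.0277,-0.016,0,0],[0,0,0,0],[0,0,0.035,0],[0,0,0.035,0],[0,0,0.03,0],[0,0,0.02,0],[0,0,0.016,0],[0,0,0,0]]}}

```text
t: 8.98
ee_pos: [0.5626, 0.2309, 0.1082]
orientation: [0.777, 0.629, -0.001, -0.0]
contact_force: [0.1, 0.9, -0.9]
opening: 0.726
grip_force: 32.6
```

```bash
python3 - <<'E'
from fit import *
w=optics.capture("wrist");s=optics.capture("side");t=optics.capture("top");st=state()
print(st["ee_pos"].round(4),st["contact_force"],st["orientation"].round(4),st["opening"])
im=np.hstack([cv2.resize(x["image"][a:b,c:d],(265,400)) for x,a,b,c,d in((w,0,420,140,420),(s,220,400,150,270),(t,160,310,100,200))])
cv2.imwrite("pics/n1.png",cv2.cvtColor(im,cv2.COLOR_RGB2BGR))
E
```

```text
[0.5642 0.2319 0.1106] [ 0.95802084  0.28802245 -0.46107676] [7.773e-01 6.291e-01 1.100e-03 4.000e-04] 0.7295675772359242
```

View pics/n1.png

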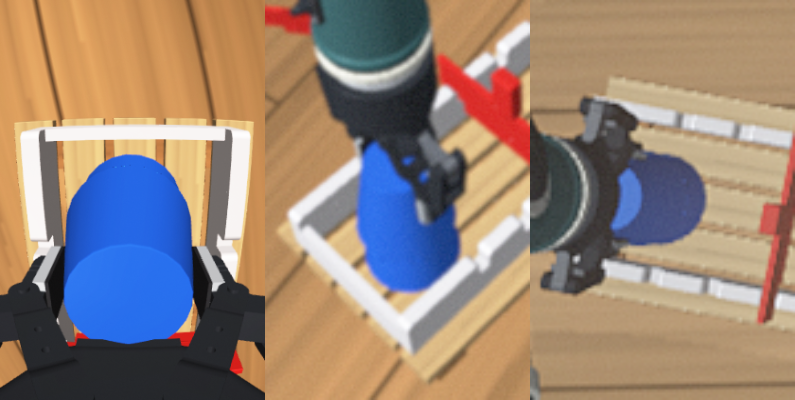

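The side panel shows the held cup going over the rack cup at about (410,215) with no contact force. Continuing down slowly.

Call:
{"method": "arm_command", "body": {"deltas": [[0,0,0.008,0],[0,0,0.007,0],[0,0,0.006,0],[0,0,0.004,0],[0,0,0,0],[0,0,0,0]]}}

```text
t: 9.88
ee_pos: [0.5631, 0.2316, 0.0842]
orientation: [0.777, 0.629, -0.0, -0.0]
contact_force: [-0.3, -0.1, -0.5]
opening: 0.729
grip_force: 32.6
```

Call:
{"method": "arm_command", "body": {"deltas": [[0,0,0.002,0],[0,0,0.002,0],[0,0,0,0],[0,0,0,0]]}}

```text
t: 10.38
ee_pos: [0.5632, 0.2316, 0.0803]
orientation: [0.777, 0.629, 0.0, -0.0]
contact_force: [0.3, -0.5, -0.5]
opening: 0.728
grip_force: 32.7
```

Call:
{"method": "arm_command", "body": {"deltas": [[0,0,0,0],[0,0,0,0],[0,0,0,0],[0,0,0,0],[0,0,0,0]], "claw": 1}}

```text
t: 11.0
ee_pos: [0.5632, 0.2316, 0.0803]
orientation: [0.777, 0.629, 0.0, -0.0]
contact_force: [-0.9, 0.0, -0.2]
opening: 0.996
grip_force: 0.0
```

Call:
{"method": "arm_command", "body": {"deltas": [[0,0,-0.02,0],[0,0,-0.035,0],[0,0,-0.04,0],[0,0,-0.04,0],[0,0,-0.035,0],[-0.03,0,0,0],[-0.03,0,0,0],[-0.03,0,0,0],[-0.03,0,0,0],[0,0,0,0]]}}

```text
t: 12.25
ee_pos: [0.5381, 0.1128, 0.252]
orientation: [0.778, 0.628, 0.001, 0.001]
contact_force: [0.6, 0.2, -0.8]
opening: 0.995
grip_force: 0.0
```

```bash
cat > chk.py <<'E'
from fit import *
w=optics.capture("wrist");s=optics.capture("side");t=optics.capture("top");st=state()
save(w,"w3.png")
print(st["t"],st["ee_pos"].round(4),2*np.arctan2(st["orientation"][1],st["orientation"][0]))
stk=lambda x,y,z:cone(x,y,z)+cone(x,y,z+.022)
n=proj(w,[.565,.23,.08],True);m=cmask(w,"blue",n)
print("stack w",fit([(w,m,True,None)],lambda x,y,h:cone(x,y,.02)+cone(x,y,.02+h),(.563,.231,.022),[.01,.01,.01]))
ms=cmask(s,"blue",proj(s,[.565,.23,.08]))
print("stack s",fit([(s,ms,False,None)],lambda x,y,h:cone(x,y,.02)+cone(x,y,.02+h),(.563,.231,.022),[.01,.01,.01]))
mr=cmask(w,"red",proj(w,[.545,.113,.09],True));tb=render(w,stopm(.545,.113,.05,-.21),True)
ok=np.ones((420,560),bool);ok[270:]=False
print("stop w",fit([(w,mr,True,ok)],lambda x,y,a:stopm(x,y,.05,a),(.545,.113,-.21),[.01,.01,.05]))
im=np.hstack([w["image"],cv2.resize(s["image"][200:400,130:397],(560,420))])
cv2.imwrite("pics/n2.png",cv2.cvtColor(cv2.resize(im,(800,300),interpolation=cv2.INTER_AREA),cv2.COLOR_RGB2BGR))
E
python3 chk.py
```

```text
12.4 [0.5386 0.1148 0.2513] 1.3607193326042895
stack w (array([0.56268093, 0.23462154, 0.01738914]), np.float64(65.56862745098039), [np.float64(4486.0)])
stack s (array([0.56604623, 0.22946657, 0.01428478]), np.float64(92.16470588235293), [np.float64(2112.0)])
stop w (array([ 0.54379671,  0.11525136, -0.20396941]), np.float64(96.32941176470588), [np.float64(3047.0)])
```

View pics/n2.png

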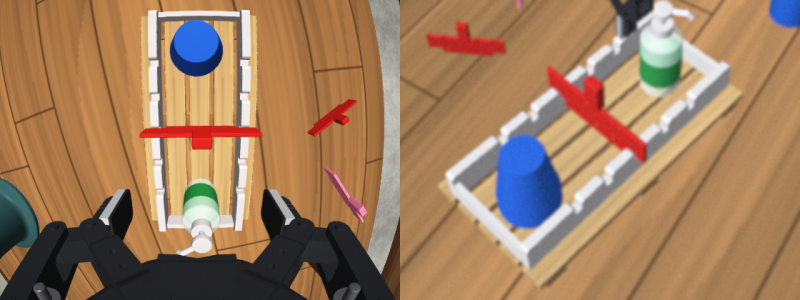

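The wrist panel shows the stack at (197,47), and the side panel shows only one cup outline standing upright, so they are fully nested. The stop tab is under the gripper and the tool yaw matches the bar, so I descend onto the tab and grip.

Call:
{"method": "arm_command", "body": {"deltas": [[0,0.006,0.03,0],[0,0,0.035,0],[0,0,0.035,0],[0,0,0.03,0],[0,0,0.015,0],[0,0,0.006,0],[0,0,0,0],[0,0,0,0]]}}

```text
t: 13.4
ee_pos: [0.5452, 0.1133, 0.1007]
orientation: [0.777, 0.629, 0.001, 0.001]
contact_force: [-0.0, 0.1, 0.7]
opening: 1.0
grip_force: 0.0
```

Call:
{"method": "arm_command", "body": {"deltas": [[0,0,0,0],[0,0,0,0],[0,0,0,0],[0,0,0,0],[0,0,0,0],[0,0,0,0],[0,0,0,0]], "claw": -1, "squeeze": 50}}

```text
t: 14.28
ee_pos: [0.5441, 0.113, 0.0996]
orientation: [0.777, 0.629, 0.0, 0.0]
contact_force: [-1.1, -0.5, 4.2]
opening: 0.273
grip_force: 49.3
```

Call:
{"method": "arm_command", "body": {"deltas": [[0,0,-0.01,0],[0,0,-0.012,0],[0,0,-0.008,0],[0,0,0,0],[0,0,0,0]]}}

```text
t: 14.9
ee_pos: [0.5438, 0.1129, 0.1292]
orientation: [0.777, 0.629, -0.0, -0.0]
contact_force: [0.5, -0.3, -0.3]
opening: 0.272
grip_force: 49.0
```

Call:
{"method": "arm_command", "body": {"deltas": [[0.01,0,0,0],[0.015,0,0,0],[0.015,0,0,0],[0.01,0,0,0],[0,0,0,0],[0,0,0,0],[0,0,0,0]]}}

```text
t: 15.78
ee_pos: [0.5543, 0.1615, 0.1292]
orientation: [0.777, 0.629, -0.0, -0.0]
contact_force: [-1.4, -1.2, -0.9]
opening: 0.276
grip_force: 49.0
```

```bash
python3 - <<'E'
from fit import *
w=optics.capture("wrist");s=optics.capture("side");st=state()
print(st["t"],st["ee_pos"].round(4),st["orientation"].round(4),st["opening"],st["grip_force"])
im=np.hstack([cv2.resize(w["image"],(400,300)),cv2.resize(s["image"][200:400,130:397],(400,300))])
cv2.imwrite("pics/n3.png",cv2.cvtColor(im,cv2.COLOR_RGB2BGR))
ms=cmask(s,"red",proj(s,[.555,.163,.11]))
E
```

```text
15.875 [0.5544 0.1615 0.1293] [ 0.7775  0.6289 -0.      0.    ] 0.2715028909813131 49.01914179325104
```

View pics/n3.png

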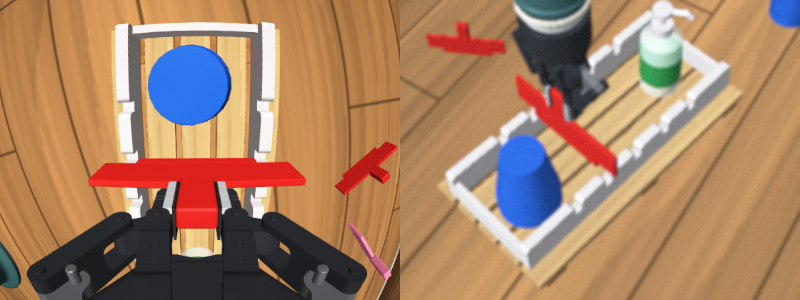

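The stop is held level above the next notches, with the bar at wrist panel (197,172), and the stack is clear at (190,85). Lowering it.

Call:
{"method": "arm_command", "body": {"deltas": [[0,0,0.008,0],[0,0,0.008,0],[0,0,0.006,0],[0,0,0.005,0],[0,0,0,0],[0,0,0,0]]}}

```text
t: 16.62
ee_pos: [0.5546, 0.162, 0.1024]
orientation: [0.777, 0.629, 0.0, 0.0]
contact_force: [-0.7, 0.8, -1.4]
opening: 0.273
grip_force: 49.0
```

Call:
{"method": "arm_command", "body": {"deltas": [[0,0,0.002,0],[0,0,0,0],[0,0,0,0]]}}

```text
t: 17.0
ee_pos: [0.5545, 0.1619, 0.1004]
orientation: [0.777, 0.629, 0.0, 0.0]
contact_force: [0.3, -0.3, -0.6]
opening: 0.274
grip_force: 49.0
```

Call:
{"method": "arm_command", "body": {"deltas": [[0,0,0,0],[0,0,0,0],[0,0,0,0],[0,0,0,0],[0,0,0,0]], "claw": 0.4}}

```text
t: 17.62
ee_pos: [0.5545, 0.1619, 0.1003]
orientation: [0.777, 0.629, 0.0, 0.0]
contact_force: [0.5, 0.8, -1.1]
opening: 0.701
grip_force: 0.0
```

Call:
{"method": "arm_command", "body": {"deltas": [[0,0,-0.015,0],[0,0,-0.03,0],[0,0,-0.035,0],[0,0,-0.035,0],[0,0,-0.035,0],[-0.03,0,0,0],[-0.03,0,0,0],[-0.03,0,0,0],[-0.03,0,0,0],[0,0,0,0],[0,0,0,0],[0,0,0,0]]}}

```text
t: 19.12
ee_pos: [0.5297, 0.0453, 0.2506]
orientation: [0.777, 0.629, 0.0, -0.0]
contact_force: [0.0, 0.2, -0.1]
opening: 0.699
grip_force: 0.0
```

```bash
python3 - <<'E'
from fit import *
w=optics.capture("wrist");s=optics.capture("side");st=state()
print(st["t"],st["ee_pos"].round(4),st["grip_force"])
im=np.hstack([cv2.resize(w["image"][0:270,130:430],(400,360)),cv2.resize(s["image"][200:400,130:352],(400,360))])
cv2.imwrite("pics/n4.png",cv2.cvtColor(im,cv2.COLOR_RGB2BGR))
mw=cmask(w,"red",proj(w,[.555,.163,.09],True));ms=cmask(s,"red",proj(s,[.555,.163,.09]))
for z in (.05,.066):
  for nm,v in(("w",[(w,mw,True,None)]),("s",[(s,ms,False,None)])):
    r=fit(v,lambda x,y,a:stopm(x,y,z,a),(.5555,.163,-.21),[.01,.01,.05]);print(nm,z,r[0].round(4),r[1])
r=fit([(w,mw,True,None),(s,ms,False,None)],stopm,(.5555,.163,.05,-.21),[.01,.01,.01,.05]);print("both",r[0].round(4),r[1])
E
```

```text
19.225 [0.5296 0.0453 0.2503] 0.0
w 0.05 [ 0.5538  0.1657 -0.2071] 313.1960784313726
s 0.05 [ 0.5547  0.1621 -0.2114] 122.07843137254903
w 0.066 [ 0.5534  0.1636 -0.2013] 463.6862745098039
s 0.066 [ 0.5479  0.1699 -0.2229] 164.64313725490197
both [ 0.5537  0.1649  0.0555 -0.206 ] 493.29019607843134
```

View pics/n4.png

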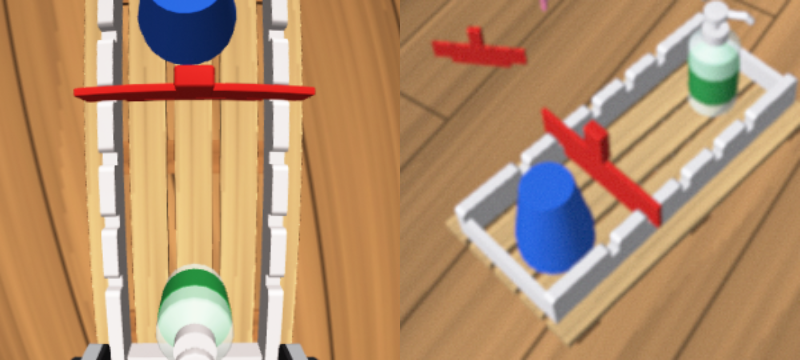

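The stop sits down in the notches next to the stack: at z 50 mm both views fit better than at rail-top height, and the bar is level. The stack is upright, the soap is untouched, and the gripper is clear.

```bash
python3 -c "
from station import env
print(env.finish_job())"
```

```text
the job is handed in; nothing more can be done
None
```

The job is handed in, with no verdict returned: the blue cup is nested over the rack cup, the red stop sits in the next pair of notches towards the stack, and the arm never went near the beaker or S-hook and stayed clear of the soap, finishing at about 19 s of the 53 s allowed.

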